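# Emboss a wooden key tag in a lever press

### The job

Lift the top wooden key tag up and off its stock post, leaving the two below on the post, and lay it flat in the bench press, hole end sticking out at the front and the other end pushed fully home against the stop under the die; let go of it. Only when the tag is in, flip the press's safety catch by pressing its thumb tab fully down, then pull the lever by its cross grip forward and down as far as it goes, so that the die presses firmly on the tag. Finish holding the lever down there by that grip, not letting go, and leave the bowl, pencil pot and jar where they stand.

Things in the scene. Friction and masses are not known exactly. Their poses are not given: they have to be found in the camera images.
- tag: Uppermost of three alike pale wooden key tags stacked flat on a post: a bar 190 x 40 x 12 mm, about 60 g, with a 14 mm hole on its long axis near one end. Origin: centre of the hole at the underside, 15 mm from the near (hole) end. x: along the bar from the hole to the far end (175 mm away); y: across; z: up. On the post its underside is 39 mm above the table.
- tag_far_end (a point): Middle of the tag's far end face at the underside, 175 mm along x from the hole centre; axes as the tag.
- stock_post: Dark wooden board 205 x 56 x 15 mm lying on the bench, fixed, with an upright dowel post, diameter 9 mm, whose top is 75 mm above the table (24 mm above the top tag). It stands to the left or to the right of the press. Origin: on the post's axis at table height. x: along the board, from the post along the tags.
- stock_mid: The second tag of the stack, same size as the top one, loose on the post, upper face 39 mm above the table. Stays on the post. Origin and axes as for the top tag.
- stock_low: The lowest tag of the stack, loose on the post, lying on the board. Stays on the post.
- press_nest (a point): On the grey cast bench press (fixed, 0.24 m high, mouth facing the robot within 0.3 rad): middle of the end stop's front face at bed level, 25 mm above the table; the tag's far end belongs here. x: from the mouth in to the column (slide the tag in along +x, its x along this x); y: left, the lever's side; z: up. The press offsets below are along these axes from here.
- press_mouth (a point): Middle of the bed's front edge, offset (-160, 0, 0) mm from press_nest, same axes. The flat bed (120 mm wide) runs from here to the stop; two steel fences 8 mm high leave a lane 46 mm wide from x = -70 mm to the stop, with flared ends out to x = -95 mm. The head above (60 mm wide) spans x = -60 to +95, z = 105 to 190 mm; the column starts at x = +30 (all from press_nest).
- press_die: Steel ram (22 mm square) with round die (28 mm) that slides up and down through the press head, centred 30 mm in front of the stop. Origin: centre of the die's lower face, 37 mm above the bed with the lever up; the ram's top is then 217 mm above the bed. Geared to the lever, it goes down 19.3 mm per rad and meets a tag 12 mm thick at a lever value of about 1.3, then presses it as hard as the lever is pulled.
- safety_catch (a joint): Safety catch, a steel pawl on the left of the head that props the lever hub: about 0 (to 0.1) = on, thumb tab slanting up at 28 degrees; 0.8 = fully flipped, tab pressed down to its stop, 18 degrees below level. The lever is free from about 0.4 on; stiff pivot, about 3 N at the tab, stays where left. While it is on, the lever cannot be pulled.
- catch_pivot (a point): Pivot of the catch: offset (-47, +40, +175) mm from press_nest. The catch turns about the press's y axis.
- catch_tab (a point): Top face of the catch's thumb tab (20 mm wide, 22 mm long, ribbed), 38 mm in front of and above the pivot; at value 0 it lies at offset (-79, +40, +196) mm from press_nest. It moves down about 29 mm when flipped fully. This frame's axes are the catch's own and turn with it.
- press_lever (a joint): Lever, 0 = up (rest, leaning 5 degrees back from upright), about 1.3 = pulled down until the die sits on a tag (lever forward, 20 degrees above level); 1.45 = its own stop, not reached with a tag in. A return spring lifts it back when let go; holding it down takes about 6 N at the grip, 10 to 20 N to press firmly. It swings forward in the press's x-z plane.
- lever_pivot (a point): Axis of the lever at the middle of its rod: offset (0, +66, +140) mm from press_nest. Frame turns with the lever. The steel rod is 14 mm thick.
- lever_grip: Black plastic grip at the lever's end, a cylinder of diameter 26 mm, 88 mm long, sticking out to the left parallel to the press's y, turning freely on its spindle. Origin: middle of the cylinder, 160 mm from the lever's axis. Lever up: offset (+14, +122, +299) mm from press_nest (324 mm above the table); lever at 1.3: (-150, +122, +196) mm. Its frame turns about y.
- bowl: Turned wooden bowl, 120 mm across, 45 mm high, a bystander on the other side of the press from the stock post. Origin: centre of its underside.
- pencil_pot: Dark wooden pot, 72 mm across, with pencils, up to 160 mm high, a bystander on the far left. Origin: centre of its underside.
- oil_jar: Amber jar with steel cap, 60 mm across, 85 mm high, a bystander on the far right. Origin: centre of its underside.
Things that resemble listed ones, but are neither listed nor needed, are in the scene too. What is shaped like the stock_post but orange or purple is not meant.

How it is judged:
By the outcome, as a careful person would: the job done as asked, in the order asked, and still so for the second after the job is handed in, while the arm keeps its last pose, push and grip.
It also fails if it takes over 72 s, if anything falls off the work surface, if the arm or the gripper's body presses on something with over 40 N, if the wrist force passes 120 N, or if a joint passes its speed limit or range.

### The arm

A 6-joint arm with a two-finger parallel gripper is mounted at the origin on the work surface. World frame = base frame: x ahead of the robot, y to its left, z up, the work surface at z = 0. Lengths are in mm, angles in rad, forces in N, time in s.
With the tool pointing down it reaches from about 300 to 1000 mm from the base axis. Payload 5.1 kg.
Tool frame: the origin (TCP) lies between the finger pads; the fingertips stand ahead of it and the grasp point (between the pads) lies 6 mm ahead of it (r.nose_length is the z of the fingertips in the tool frame, in mm); z points along the fingers, y is the line along which they close (so a half turn about z gives the same grasp; the last joint's range is limited). The gripper opens to 95 mm and grips with 3 to 60 N. Pads are 20 mm wide; open, the fingers measure 119 mm over their backs; the gripper's body (75 mm by 180 mm) begins 59 mm behind the grasp point.
Start: joints at [-1.315, 0.124, 1.65, -0, 1.367, -0.083], TCP at [215.998, -613.049, 239.656] pointing down, gripper open.
Joint ranges: [-2.61, 2.61], [-1.02, 2.33], [0.03, 2.71], [-1.35, 4.49], [0.32, 2.68], [-2.91, 2.91]. Speed limits (rad/s): [2.57, 2.57, 3.14, 3.14, 3.14, 3.14].

### API

Orientations are given as [roll, pitch, yaw] about the fixed x, y, z axes, in that order (R = Rz(yaw) Ry(pitch) Rx(roll)).
In Python, from rig import status, imaging, r, outline_of, landmark_of gives the robot as it stands. The module is installed in compiled form; this text tells all that it offers.
- The arm moves only by the tool send_rows, never from a script. Its argument "plan" is a list of rows, each a list of 6 numbers: the shift along the world's x, y, z in units of 40 mm (1.0 is 40 mm), then the turn, a rotation vector about the world's x, y, z in units of 6 degrees (1.0 is 6 degrees). In form: [[x, y, z, wx, wy, wz], ...]. A call has 1 to 5 rows; each row is the pose to reach, as a shift and turn from the pose commanded when the call began; what a row does not reach only later rows make up. A row lasts 1/8 s, in which the tool goes at most 62.5 mm and 10.7 degrees, less where a joint would pass 70% of its speed; a pose out of reach is approached as far as the arm can. A call with a gripper value outside its range is refused whole. "grip" is the closure, from -1 (fully open) to 1 (shut), set as the call begins (left out, the last holds). The fingers move at their own pace and stop on an object; the grip force is fixed at half the most. Time passes only in rows, so rows that repeat a pose let the fingers close. It gives the time, the measured TCP pose, the force, the opening and the grip force at its end, in the units of the state.
- status.observe(): the state, without advancing time (a new reading comes with each control period).
- imaging.snapshot(name): name is "side" or "top" or "wrist"; returns (picture, depth): 420x560x3 uint8, red, green, blue; 420x560 float32, mm along the optical axis (not along the pixel's ray), 0 where there is no reading.
- imaging.camera_info(name): a dict with "mtx" (3x3 intrinsics, pixels), "R" (3x3) and "t" (3): a world point X has camera coordinates R X + t; the wrist camera has in their place "tool_from_camera" (4x4, takes a point from camera to tool coordinates, whose origin is the TCP and whose axes are the flange's). Camera axes: x right, y down, z forward; pixel columns grow to the right and rows downward; lengths in mm; the calibration is good to about 2 mm. The wrist camera is an equidistant fisheye: a pixel r from the principal point sees the ray r / f radians off the axis. A picture is of the moment at which its call begins: read the wrist's pose just before it. camera_info takes no time and is no camera call.
- r.close_job(): hands the job in; it is judged then, once.
Trained networks look in the newest picture that a camera, given by its name, has taken for a name from the list of things; names that differ only in an ending like _2 or _b are one class to them, and where a whole thing is asked for, a point or a joint stands for the part that bears it (a point fixed in the world has none). Each returns a list of dicts, best first, with "score" (0 to 1); they miss things now and then, are a little off and sometimes report something else, mostly with a low value. They report only what shows in the picture. A call takes as long as a camera call. They do not tell look-alikes from the thing itself.
- outline_of(camera, thing): "region" (420x560 bool, what is visible of it) and "box" ([left, top, width, height] in pixels, round what is visible of it).
- landmark_of(camera, thing): "xy" ([column, row] in pixels: a listed point, or the origin of a listed thing).
The state is a dict: "time": time; "qpos": joint angles; "qd": joint speeds; "tau": joint torques, N m; "tool_pos": TCP position; "tool_rot": TCP orientation; "force": force on the tool from outside, world axes, zero at the start; "wrist_torque": the same for the moment, N m; "width": finger opening in mm; "gripper_force": force on a finger pad.
Only numpy, scipy, OpenCV 4.12 (cv2) and the standard library are available. Lean on these libraries where they do the work, as an engineer would, in place of code of your own. Each camera call takes 0.05 s, during which the arm holds its last target. There are 200 camera calls.

## Working session

There is one attempt and no reset: what is moved stays moved. The work goes in short steps, Python scripts to look and compute and a tool call to move; the robot and the scene stay as the last step left them, time stands still between calls to the robot, and variables do not carry over. Pictures are saved under pics/ and viewed, at most 10 in all, crops included, and the job is handed in when it is done.

Besides the shell and the picture viewer there is one more tool, called after "Request:" as a command line: name --pt "numbers of a row" for each row, then --argument value for the rest. send_rows: Moves the arm, as the interface text tells. Its arguments: {"type":"object","properties":{"plan":{"type":"array","items":{"type":"array","items":{"type":"number"}}},"grip":{"type":"number"}},"required":["plan"]}

```bash
mkdir -p pics; cat > h.py <<'E'
import numpy as np, cv2
from rig import status, imaging, r, outline_of, landmark_of
def world(cam,uv,depth=None,z=None):
    c=imaging.camera_info(cam);K=np.array(c["mtx"]);R=np.array(c["R"]);t=np.array(c["t"])
    d=np.linalg.inv(K)@np.array([uv[0],uv[1],1.])
    if z is not None:
        o=-R.T@t; w=R.T@d; return o+w*(z-o[2])/w[2]
    return R.T@(d*depth-t)
def cloud(cam,dep):
    v,u=np.mgrid[0:420,0:560]
    c=imaging.camera_info(cam);K=np.array(c["mtx"]);R=np.array(c["R"]);t=np.array(c["t"])
    d=np.stack([u,v,np.ones_like(u)],-1)@np.linalg.inv(K).T*dep[...,None]
    return (d-t)@R
def save(n,im): cv2.imwrite(f"pics/{n}.png",cv2.cvtColor(im,cv2.COLOR_RGB2BGR))
E
python3 - <<'E'
from h import *
s=status.observe();print(s)
ims=[]
for c in("top","side"):
    im,d=imaging.snapshot(c);ims.append(im);np.savez(c,im=im,d=d)
    for n in("tag","tag_far_end","stock_post","press_nest","press_mouth","press_die","catch_pivot","catch_tab","lever_pivot","lever_grip","bowl"):
        print(c,n,[(np.round(x["xy"]).tolist(),round(x["score"],2),round(float(d[int(x["xy"][1]),int(x["xy"][0])]))) for x in landmark_of(c,n)[:4]])
save("top",ims[0]);save("side",ims[1])
print(imaging.camera_info("top"),imaging.camera_info("side"),imaging.camera_info("wrist"),r.nose_length)
E
```

```text
{'time': 0.0, 'qpos': array([-1.31460497e+00,  1.24472339e-01,  1.65167264e+00, -4.59992939e-05,
        1.36748388e+00, -8.26137157e-02]), 'qd': array([-0.00100624,  0.00147259, -0.00079924,  0.00050186,  0.00051705,
        0.00085157]), 'tau': array([-7.93867675e-04, -4.17601562e+01, -3.59933066e+01,  7.74356537e-02,
        4.91428014e-02, -1.83954617e-04]), 'tool_pos': array([ 215.83692524, -612.49282821,  238.40900214]), 'tool_rot': array([-3.13955968e+00, -1.23147876e-04,  3.38814283e-01]), 'force': array([-0.62229639, -0.54087164,  0.0540364 ]), 'wrist_torque': array([ 0.01558286, -0.04598442,  0.0206888 ]), 'gripper_force': 0.0, 'width': 94.96735902742599}
top tag [([183.0, 211.0], 0.56, 1343)]
top tag_far_end [([186.0, 163.0], 0.82, 1359), ([267.0, 209.0], 0.22, 1372)]
top stock_post [([185.0, 140.0], 0.85, 1404), ([153.0, 298.0], 0.69, 1330), ([187.0, 214.0], 0.49, 1336)]
top press_nest [([281.0, 162.0], 0.68, 1189)]
top press_mouth [([270.0, 208.0], 0.88, 1371)]
top press_die []
top catch_pivot [([260.0, 161.0], 0.7, 1199)]
top catch_tab [([260.0, 172.0], 0.49, 1182)]
top
[... 1557 characters left out ...]
 0.02460095],
       [-0.19154834,  0.45727702, -0.8684509 ],
       [ 0.28935448, -0.81919848, -0.49516445]]), 't': array([ 420.12001301,  266.25079794, 1063.46331187])} {'mtx': array([[325.1922621 ,   0.        , 272.98474733],
       [  0.        , 325.1922621 , 201.28566291],
       [  0.        ,   0.        ,   1.        ]]), 'tool_from_camera': array([[-4.78800790e-04, -9.55664025e-01, -2.94458896e-01,
         8.44634612e+01],
       [ 9.99999885e-01, -4.50479292e-04, -1.64008906e-04,
         7.65119398e-02],
       [ 2.40897765e-05, -2.94458941e-01,  9.55664131e-01,
        -1.44296659e+02],
       [ 0.00000000e+00,  0.00000000e+00,  0.00000000e+00,
         1.00000000e+00]])} 25.0
```

View pics/top.png

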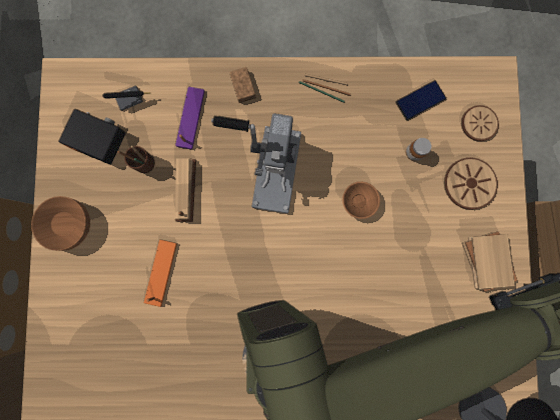

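View pics/side.png

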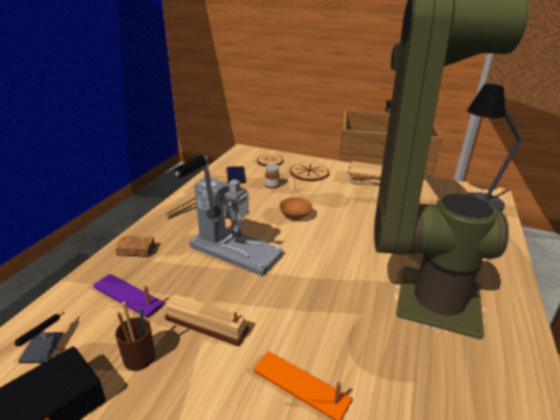

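The top view shows the dark post board with three tags at (185,190) and its post near (184,213). The look-alikes are the purple board (191,118) and the orange board (161,272). I choose the dark one because it carries the pale tags. The press is at (277,165) with its grip at (230,123), and the bowl, pot and jar are at (362,202), (138,158) and (420,150). Next I measure and take one close crop.

```bash
python3 - <<'E'
from h import *
for c in("top","side"):
    z=np.load(c+".npz");im,d=z["im"],z["d"];P=cloud(c,d)
    o=outline_of(c,"tag")
    if 1:
        for x in o[:3]:
            m=x["region"]&(d>0);Q=P[m];print(c,"tag",x["score"],x["box"],m.sum(),np.percentile(Q[:,2],[5,50,95]))
    # tags: points in zone z 43..58 and around stock
    base=world("top",(185,188),z=51)
    m=(d>0)&(abs(P[...,2]-51)<6)&(np.linalg.norm(P[...,:2]-base[:2],axis=-1)<160)
    Q=P[m][:,:2].astype(np.float32)
    if len(Q)>20: print(c,"tagplane",m.sum(),cv2.minAreaRect(Q),P[m][:,2].mean())
    m=(d>0)&(P[...,2]>60)&(P[...,2]<80)&(np.linalg.norm(P[...,:2]-base[:2],axis=-1)<130)
    print("post",P[m].mean(0) if m.any() else None,m.sum())
    # press
    g=world("top",(277,165),z=25)
    near=(d>0)&(np.linalg.norm(P[...,:2]-g[:2],axis=-1)<170)
    m=near&(abs(P[...,2]-215)<5); Q=P[m][:,:2].astype(np.float32); print("headtop",len(Q),cv2.minAreaRect(Q) if len(Q)>5 else 0)
    m=near&(abs(P[...,2]-25)<5); Q=P[m][:,:2].astype(np.float32); print("bed",len(Q),cv2.minAreaRect(Q) if len(Q)>5 else 0, P[m][:,2].mean())
    for x in outline_of(c,"lever_grip")[:1]:
        m=x["region"]&(d>0);Q=P[m];print("grip",x["score"],Q.mean(0),np.percentile(Q,[2,98],axis=0), cv2.minAreaRect(Q[:,:2].astype(np.float32)))
im=np.load("top.npz")["im"]
a=cv2.resize(im[145:230,150:215],None,fx=6,fy=6,interpolation=cv2.INTER_CUBIC)
b=cv2.resize(im[105:220,210:305],None,fx=4,fy=4.43,interpolation=cv2.INTER_CUBIC)
save("crop",np.hstack([a,cv2.resize(b,(400,510))]))
print("mouth",world("top",(270,208),z=25),world("side",(275,263),z=25),"nest side",world("side",(228,240),z=25))
print("post",world("top",(184,213),z=51),world("side",(237,339),z=0), "far end",world("top",(186,163),z=39),world("side",(172,302),z=39))
print("grip",world("top",(229,123),z=324),world("side",(190,166),z=324))
print("tab",world("top",(260,172),z=221),world("side",(241,200),z=221))
print("bowl",world("top",(362,202),z=30))
E
```

```text
top tag 0.57 [174.5, 155.8, 12.1, 64.1] 766 [44.52307294 49.65518258 54.19313439]
top tagplane 761 ((546.1495971679688, 326.6442565917969), (232.73477172851562, 166.8845672607422), 28.00416374206543) 49.95003751679404
post [450.8168965  305.25775935  71.10541747] 8
headtop 978 ((629.6151123046875, 22.01480484008789), (97.06019592285156, 177.17691040039062), 81.47034454345703)
bed 1514 ((596.4674072265625, 8.872390747070312), (119.6848373413086, 269.7769775390625), 80.66771697998047) 24.40105749234724
grip 0.89 [652.54778425 121.2530746  332.25978313] [[638.15835598  78.46212151 322.47386058]
 [669.4799636  164.02103989 339.6915367 ]] ((702.505126953125, 113.88859558105469), (89.75314331054688, 124.42664337158203), 80.87382507324219)
side tag 0.63 [164.3, 297.0, 77.5, 35.0] 1209 [41.68717878 50.46429996 52.81834455]
side tag 0.42 [176.5, 156.7, 50.9, 60.1] 941 [153.81838902 251.44116706 336.60809101]
side tag 0.19 [172.3, 159.3, 111.8, 114.8] 5339 [ 11.42722941  82.4170857  324.77601367]
side tagplane 1153 ((546.6760864257812, 330.4599304199219), (234.12200927734375, 163.8490295410156
[... 408 characters left out ...]
9483 313.66829554]
 [669.4760594  170.08249939 338.53834516]] ((1325.5714111328125, -851.78857421875), (162.72608947753906, 2450.415771484375), 32.55801773071289)
mouth [468.67900722  28.004218    25.        ] [451.1529974   48.51625159  25.        ] nest side [627.23328789  -2.11744608  25.        ]
post [451.10258338 295.51548084  51.        ] [443.22879592 315.92900483   0.        ] far end [612.08946479 295.1386348   39.        ] [625.61122114 301.64000042  39.        ]
grip [654.50432501 125.01581656 324.        ] [656.69924473 120.4675214  324.        ]
tab [547.77748489  50.9631907  221.        ] [545.63679483  64.37406449 221.        ]
bowl [ 486.41464668 -263.66722529   30.        ]
```

View pics/crop.png

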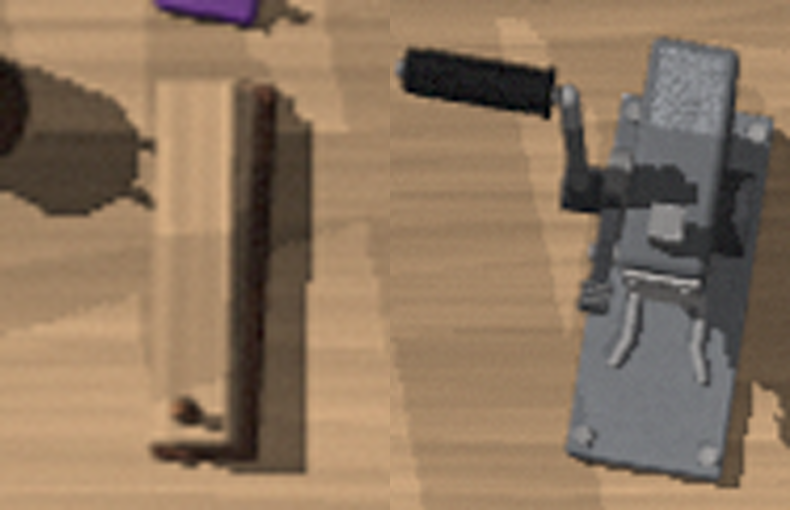

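The crop confirms it: a pale tag stack with a dowel at the near end (185,410 in the crop) on a dark board. The press has its catch tab at about (595,300), with the lever and grip on the left. I now swing over to the stock, keeping the wrist camera on the robot side.

Request:
send_rows --pt "0.4 1.2 0.5 0 0 1.4" --pt "0.8 2.4 0.8 0 0 2.8" --pt "1.1 3.6 1 0 0 4.1" --pt "1.4 4.8 1 0 0 5.4" --pt "1.7 5.7 1 0 0 6.7" --grip -1

```text
time: 2.02
tool_pos: [284.3, -383.4, 280.1]
tool_rot: [3.141, 0.0, 1.045]
force: [0.1, 0.4, -0.4]
width: 95.1
gripper_force: 0.0
```

Request:
send_rows --pt "0.4 1.2 0 0 0 1.4" --pt "0.8 2.4 0 0 0 2.8" --pt "1.1 3.6 0 0 0 4.1" --pt "1.4 4.8 0 0 0 5.4" --pt "1.7 5.7 0 0 0 6.7"

```text
time: 2.65
tool_pos: [352.1, -155.4, 280.0]
tool_rot: [3.14, 0.001, 1.747]
force: [0.3, -1.1, 0.5]
width: 94.8
gripper_force: 0.0
```

Request:
send_rows --pt "0.4 1.2 0 0 0 1.4" --pt "0.8 2.4 0 0 0 2.8" --pt "1.1 3.6 0 0 0 4.1" --pt "1.4 4.8 0 0 0 5.4" --pt "1.7 5.7 0 0 0 6.7"

```text
time: 3.28
tool_pos: [420.1, 72.9, 280.0]
tool_rot: [3.141, 0.001, 2.45]
force: [0.1, -0.6, -0.1]
width: 94.9
gripper_force: 0.0
```

Request:
send_rows --pt "0.4 1.2 0 0 0 1.4" --pt "0.8 2.4 -0.5 0 0 2.8" --pt "1.1 3.6 -1 0 0 4.1" --pt "1.4 4.8 -1.5 0 0 5.4" --pt "1.7 5.7 -2 0 0 6.7"

```text
time: 3.9
tool_pos: [488.1, 301.0, 199.1]
tool_rot: [3.141, 0.0, -3.132]
force: [1.2, -1.3, 0.2]
width: 95.0
gripper_force: 0.0
```

```bash
cat >> h.py <<'E'
from scipy.spatial.transform import Rotation as Rn
def wristcloud(d,s):
    c=imaging.camera_info("wrist");K=np.array(c["mtx"]);T=np.array(c["tool_from_camera"])
    v,u=np.mgrid[0:420,0:560];x=(u-K[0,2])/K[0,0];y=(v-K[1,2])/K[1,1];th=np.hypot(x,y)
    k=np.tan(th)/np.maximum(th,1e-9)
    P=np.stack([x*k*d,y*k*d,d],-1)@T[:3,:3].T+T[:3,3]
    return P@Rn.from_euler("xyz",s["tool_rot"]).as_matrix().T+s["tool_pos"]
E
python3 - <<'E'
from h import *
s=status.observe();im,d=imaging.snapshot("wrist");save("w1",im)
P=wristcloud(d,s)
print(s["tool_pos"],s["tool_rot"])
for n in("tag","tag_far_end","stock_post"):
    for x in landmark_of("wrist",n)[:2]:
        u,v=np.int32(np.round(x["xy"]));print(n,x["xy"],x["score"],P[v,u])
for x in outline_of("wrist","tag")[:1]:
    m=x["region"]&(d>0)&(abs(P[...,2]-51)<4);Q=P[m]
    print(x["score"],x["box"],m.sum(),np.median(Q[:,2]),cv2.minAreaRect(Q[:,:2].astype(np.float32)))
m=(d>0)&(P[...,2]>60)&(P[...,2]<80)&(abs(P[...,0]-450)<40)&(abs(P[...,1]-300)<50)
print("post",P[m].mean(0),m.sum())
E
```

```text
[488.1291591  300.96486391 199.09841884] [ 3.14140458e+00  3.56891267e-04 -3.13216372e+00]
tag [279.8, 153.7] 0.95 [447.24281373 306.68352317  72.81815017]
tag_far_end [273.5, 305.4] 0.76 [459.39919119 301.14151103 267.29823727]
tag_far_end [276.9, 148.4] 0.69 [447.12464883 304.61249585  36.4974102 ]
stock_post [279.9, 331.1] 0.77 [682.46471797 311.9767181   13.14463925]
stock_post [277.6, 150.1] 0.72 [446.97251467 305.33658931  50.98634552]
0.68 [256.8, 139.6, 44.0, 159.0] 6283 50.24297577346334 ((519.2566528320312, 305.69281005859375), (166.67384338378906, 40.60647201538086), 0.20610496401786804)
post [450.2287033  306.11118313  72.62003323] 100
```

View pics/w1.png

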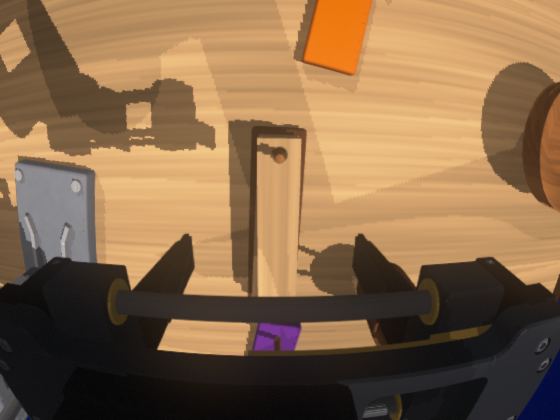

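The wrist picture shows the tag stack at columns 257–300, with the post top at (279,152), directly between the fingers and lying along world x. Going down to grip only the top tag.

Request:
send_rows --pt "0.05 0.12 -1.2 0 0 0" --pt "0.05 0.12 -2.4 0 0 0" --pt "0.05 0.12 -3.1 0 0 0" --pt "0.05 0.12 -3.32 0 0 0" --pt "0.05 0.12 -3.32 0 0 0"

```text
time: 4.78
tool_pos: [490.6, 303.3, 68.0]
tool_rot: [3.141, 0.001, -3.139]
force: [0.8, -1.3, 0.1]
width: 95.0
gripper_force: 0.0
```

Request:
send_rows --pt "0 0 0 0 0 0" --pt "0 0 0 0 0 0" --pt "0 0 0 0 0 0" --pt "0 0 0 0 0 0" --pt "0 0 0 0 0 0" --grip 0.9

```text
time: 5.4
tool_pos: [490.0, 303.8, 66.9]
tool_rot: [-3.142, 0.0, -3.138]
force: [0.9, 0.4, 0.0]
width: 50.5
gripper_force: 0.0
```

Request:
send_rows --pt "0 0.05 -0.03 0 0 0" --pt "0 0.05 -0.03 0 0 0" --pt "0 0.05 -0.03 0 0 0" --pt "0 0.05 -0.03 0 0 0"

```text
time: 5.9
tool_pos: [489.9, 305.8, 65.6]
tool_rot: [-3.142, -0.0, -3.138]
force: [0.4, 0.1, -0.2]
width: 40.0
gripper_force: 30.0
```

Request:
send_rows --pt "0 0 0.3 0 0 0" --pt "0 0 0.8 0 0 0" --pt "0 0 1.4 0 0 0" --pt "0 0 2.0 0 0 0" --pt "0 0 2.5 0 0 0"

```text
time: 6.52
tool_pos: [490.6, 306.0, 168.5]
tool_rot: [3.14, 0.002, -3.138]
force: [0.4, 0.3, -0.7]
width: 39.8
gripper_force: 30.0
```

```bash
python3 - <<'E'
from h import *
s=status.observe();im,d=imaging.snapshot("wrist")
P=wristcloud(d,s);print(s["tool_pos"],s["width"],s["gripper_force"])
for x in outline_of("wrist","tag")[:2]: print(x["score"],x["box"])
x,y,z=P[...,0],P[...,1],P[...,2]
for lo in range(430,680,20):
    m=(d>0)&(x>lo)&(x<lo+20)&(abs(y-306)<15)&(z>90)&(z<190); m2=(d>0)&(x>lo)&(x<lo+20)&(abs(y-306)<15)&(z<60)
    print(lo,m.sum(),np.median(z[m]) if m.any() else 0,m2.sum(),np.median(z[m2]) if m2.any() else 0)
m=(d>0)&(abs(y-306)<40)&(z>130)&(z<165)&(x<480);print(cv2.minAreaRect(P[m][:,:2].astype(np.float32)))
im2,d2=imaging.snapshot("side");save("crop2",np.hstack([im[60:340,130:430],cv2.resize(im2[210:380,120:300],(300,280))]))
E
```

```text
[490.56231599 306.03632804 168.50706976] 39.79374173808419 29.992350339889526
0.61 [235.8, 162.3, 78.2, 191.7]
430 1523 152.97104512554938 883 37.65808531534336
450 1942 153.05698681194414 140 37.72675676081397
470 1877 153.20681471764507 406 38.22423352487566
490 1623 153.21961558089404 0 0
510 377 153.23686118905715 0 0
530 879 153.2430107916957 0 0
550 465 153.2453557943877 0 0
570 0 0 0 0
590 0 0 0 0
610 0 0 0 0
630 0 0 0 0
650 0 0 0 0
670 0 0 0 0
((458.1258544921875, 306.1995544433594), (43.73712158203125, 55.015140533447266), 0.002008988754823804)
```

View pics/crop2.png

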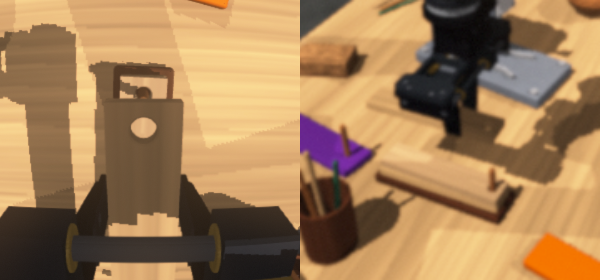

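The tag came off level, and both others stay on the post (top face at 38 mm). Moving part way and measuring the press from the wrist camera on the way.

Request:
send_rows --pt "-0.5 -0.7 0.5 0 0 -0.4" --pt "-1.0 -1.5 1 0 0 -0.8" --pt "-1.5 -2.3 1.3 0 0 -1.2" --pt "-2.2 -3.2 1.3 0 0 -1.59" --pt "-2.2 -3.2 1.3 0 0 -1.59"

```text
time: 7.3
tool_pos: [400.2, 176.2, 216.2]
tool_rot: [-3.141, -0.001, 2.977]
force: [-0.9, -0.5, -0.1]
width: 39.6
gripper_force: 30.0
```

```bash
cat > fit.py <<'E'
from h import *
s=status.observe();im,d=imaging.snapshot("wrist")
P=wristcloud(d,s);print(s["tool_pos"],s["tool_rot"])
save("w3",im);np.savez("w3",im=im,d=d,P=P)
def ana(P,d,tag):
    a=np.radians(-9.3);n=np.array([621.5,6.2]);q=P[...,:2]-n
    X=q[...,0]*np.cos(a)+q[...,1]*np.sin(a);Y=-q[...,0]*np.sin(a)+q[...,1]*np.cos(a);Z=P[...,2]
    for lo in range(-170,0,15):
        k=(d>0)&(X>lo)&(X<lo+15)
        b=k&(abs(Z-25)<3.0)&(abs(Y)<75);f=k&(Z>30)&(Z<37)&(abs(Y)<50)
        o=lambda m:np.round(np.percentile(Y[m],[1,99]),1) if m.sum()>5 else None
        print(tag,lo,"bed",b.sum(),o(b),np.round(np.median(Z[b]),1) if b.any() else 0,"fL",(f&(Y>0)).sum(),o(f&(Y>0)),"fR",(f&(Y<0)).sum(),o(f&(Y<0)))
    for lo in range(-50,60,15):
        k=(d>0)&(Y>lo)&(Y<lo+15)&(abs(Z-25)<4)&(abs(X+160)<30)
        if k.sum()>5: print(tag,"front edge at Y",lo,np.percentile(X[k],1))
ana(P,d,"wrist")
for c in("top","side"):
    z=np.load(c+".npz");ana(cloud(c,z["d"]),z["d"],c)
E
python3 fit.py
```

```text
[400.2083681  176.20297246 216.24943151] [-3.14073880e+00 -1.44593772e-03  2.97669293e+00]
wrist -170 bed 309 [-56.6  55.4] 23.5 fL 0 None fR 0 None
wrist -155 bed 794 [-59.   55.9] 24.3 fL 0 None fR 0 None
wrist -140 bed 95 [-60.8  53.1] 24.3 fL 0 None fR 0 None
wrist -125 bed 17 [-60.9 -54.6] 24.4 fL 0 None fR 0 None
wrist -110 bed 0 None 0 fL 0 None fR 0 None
wrist -95 bed 0 None 0 fL 0 None fR 0 None
wrist -80 bed 0 None 0 fL 0 None fR 0 None
wrist -65 bed 0 None 0 fL 0 None fR 0 None
wrist -50 bed 0 None 0 fL 0 None fR 0 None
wrist -35 bed 0 None 0 fL 0 None fR 0 None
wrist -20 bed 0 None 0 fL 0 None fR 0 None
wrist -5 bed 0 None 0 fL 0 None fR 0 None
wrist front edge at Y -50 -159.5053003820916
wrist front edge at Y -35 -159.62500762323182
wrist front edge at Y -20 -159.62724419168856
wrist front edge at Y -5 -159.53457670518418
wrist front edge at Y 10 -159.68962438550784
wrist front edge at Y 25 -158.74079512566536
wrist front edge at Y 40 -159.45318049809458
wrist front edge at Y 55 -158.33536201753694
top -170 bed 34 [-55.2  53.4] 24.8 fL 0 None fR 0 None
top -155 bed 112 [
[... 1406 characters left out ...]

side -65 bed 85 [-54.6  58.5] 24.5 fL 9 [21.9 30.5] fR 7 [-27.9 -22.4]
side -50 bed 91 [-57.2  59.9] 24.9 fL 8 [24.1 29.7] fR 9 [-28.8 -22. ]
side -35 bed 90 [-55.7  60.7] 24.8 fL 7 [23.4 31.6] fR 8 [-27.1 -22.8]
side -20 bed 84 [-54.6  59.2] 24.9 fL 7 [24.  28.8] fR 0 None
side -5 bed 55 [-23.   60.1] 24.6 fL 16 [ 0.9 30.3] fR 8 [-18.9  -0.4]
side front edge at Y -50 -159.4695420868486
side front edge at Y -35 -159.45098564820722
side front edge at Y -20 -159.14233261225803
side front edge at Y -5 -161.05550618890678
side front edge at Y 10 -161.23816288377586
side front edge at Y 25 -160.82855182971224
side front edge at Y 40 -160.70027493421674
side front edge at Y 55 -159.77283803605343
```

View pics/w3.png

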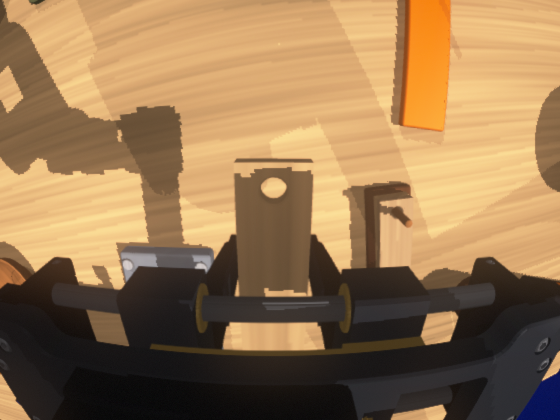

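The picture shows the tag's hole end at (273,187) and the bed's front edge at (168,250). The three cameras agree on the press pose to about 1–2 mm. Going to the mouth and down.

Request:
send_rows --pt "-0.7 -1.0 0 0 0 0" --pt "-0.7 -2.2 -0.5 0 0 0" --pt "-0.6 -3.2 -1.2 0 0 0" --pt "-0.48 -3.27 -2.4 0 0 0" --pt "-0.48 -3.27 -3.4 0 0 0"

```text
time: 7.98
tool_pos: [383.1, 46.7, 79.9]
tool_rot: [3.141, -0.001, 2.978]
force: [-0.4, 0.2, -0.1]
width: 39.5
gripper_force: 30.0
```

Request:
send_rows --pt "0 0 -0.4 0 0 0" --pt "0 0 -0.65 0 0 0" --pt "0 0 -0.65 0 0 0" --pt "0 0 -0.65 0 0 0"

```text
time: 8.48
tool_pos: [383.7, 47.1, 56.6]
tool_rot: [3.141, 0.002, 2.979]
force: [0.1, -0.5, -0.2]
width: 39.6
gripper_force: 30.0
```

Request:
send_rows --pt "0 -0.05 -0.04 0 0 0" --pt "0.5 -0.13 -0.08 0 0 0" --pt "1.0 -0.21 -0.08 0 0 0" --pt "1.5 -0.29 -0.08 0 0 0" --pt "1.5 -0.29 -0.08 0 0 0"

```text
time: 9.1
tool_pos: [444.2, 35.1, 53.3]
tool_rot: [3.141, 0.002, 2.978]
force: [0.3, -0.0, -0.4]
width: 39.6
gripper_force: 30.0
```

Request:
send_rows --pt "0.3 -0.05 0 0 0 0" --pt "0.5 -0.08 0 0 0 0" --pt "0.7 -0.115 0 0 0 0" --pt "0.7 -0.115 0 0 0 0"

```text
time: 9.6
tool_pos: [471.3, 30.7, 52.6]
tool_rot: [3.142, 0.0, 2.979]
force: [-1.0, -0.1, -0.8]
width: 39.7
gripper_force: 30.0
```

Request:
send_rows --pt "0.15 -0.025 0 0 0 0" --pt "0.3 -0.05 0 0 0 0" --pt "0.36 -0.06 0 0 0 0" --pt "0.36 -0.06 0 0 0 0"

```text
time: 10.1
tool_pos: [485.3, 28.3, 52.4]
tool_rot: [-3.142, -0.0, 2.979]
force: [-0.1, -0.2, -0.7]
width: 39.4
gripper_force: 30.0
```

Request:
send_rows --pt "0.04 -0.006 0 0 0 0" --pt "0.07 -0.011 0 0 0 0" --pt "0.07 -0.011 0 0 0 0"

```text
time: 10.48
tool_pos: [488.0, 27.9, 52.5]
tool_rot: [3.142, -0.0, 2.979]
force: [0.0, -0.1, -0.6]
width: 39.5
gripper_force: 30.0
```

Request:
send_rows --pt "0.04 -0.006 0 0 0 0" --pt "0.08 -0.013 0 0 0 0" --pt "0.08 -0.013 0 0 0 0"

```text
time: 10.85
tool_pos: [488.2, 27.8, 51.6]
tool_rot: [-3.141, -0.008, 2.979]
force: [-9.6, 0.8, 5.4]
width: 40.1
gripper_force: 30.0
```

Request:
send_rows --pt "0.04 -0.006 0 0 0 0" --pt "0.06 -0.01 0 0 0 0" --pt "0.06 -0.01 0 0 0 0"

```text
time: 11.22
tool_pos: [488.8, 27.7, 51.4]
tool_rot: [-3.141, -0.014, 2.979]
force: [-15.9, 1.8, 12.5]
width: 39.6
gripper_force: 30.0
```

Request:
send_rows --pt "-0.02 0 0.02 0 0 0" --pt "-0.02 0 0.02 0 0 0" --pt "-0.02 0 0.02 0 0 0" --pt "-0.02 0 0.02 0 0 0" --grip -0.3

```text
time: 11.72
tool_pos: [493.1, 26.9, 53.4]
tool_rot: [3.142, 0.001, 2.979]
force: [-0.2, 0.4, -0.2]
width: 61.6
gripper_force: 0.0
```

Request:
send_rows --pt "0 0 0.5 0 0 0" --pt "-0.6 0.1 1.4 0 0 0" --pt "-1.2 0.2 2.4 0 0 0" --pt "-1.8 0.3 3.4 0 0 0" --pt "-1.8 0.3 4 0 0 0"

```text
time: 12.35
tool_pos: [420.5, 39.2, 215.6]
tool_rot: [3.141, 0.004, 2.979]
force: [-0.1, 0.4, 0.4]
width: 61.7
gripper_force: 0.0
```

```bash
python3 - <<'E'
from h import *
s=status.observe();im,d=imaging.snapshot("wrist");P=wristcloud(d,s);print(s["tool_pos"],s["width"],s["force"])
im2,d2=imaging.snapshot("side");P2=cloud("side",d2)
a=np.radians(-9.3);n=np.array([621.5,6.2])
for nm,p,dd in(("w",P,d),("s",P2,d2)):
    q=p[...,:2]-n;X=q[...,0]*np.cos(a)+q[...,1]*np.sin(a);Y=-q[...,0]*np.sin(a)+q[...,1]*np.cos(a);Z=p[...,2]
    m=(dd>0)&(abs(Z-37)<4)&(abs(Y)<23)&(X>-230)&(X<-100)
    if m.sum()>5: print(nm,m.sum(),np.percentile(X[m],[0.5,2,98]),np.percentile(Y[m],[1,99]),np.median(Z[m]))
    if m.sum()>5: print(cv2.minAreaRect(np.stack([X[m],Y[m]],-1).astype(np.float32)))
save("crop4",np.hstack([im[60:340,130:430],cv2.resize(im2[140:290,160:320],(300,280))]))
E
```

```text
[420.5060683   39.208094   215.64857063] 61.68926109295018 [-0.0500651   0.40665971  0.42899975]
w 2680 [-189.26216183 -188.69316205 -101.99322006] [-19.63111018  19.68678976] 36.27206926011033
((-144.79953002929688, 0.08632469177246094), (40.11256790161133, 89.47721862792969), 89.87410736083984)
s 277 [-190.77581351 -189.18397608 -101.50562132] [-18.45634769  22.69814108] 36.587646418615726
((-145.7865753173828, 2.008363723754883), (41.8785285949707, 90.83890533447266), 89.95320129394531)
```

View pics/crop4.png

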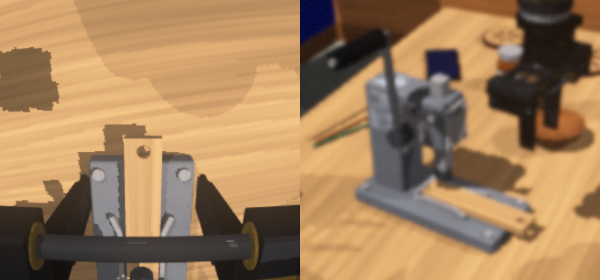

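The tag lies in the lane with its near end at −189 mm and its hole end sticking out past the bed (crop pixel 143,150). Next is the catch: close the fingers and go above the tab.

Request:
send_rows --pt "0 0 1 0 0 0" --pt "0.4 0.1 1.7 0 0 0" --pt "1.4 0.25 1.7 0 0 0" --pt "2.4 0.4 1.7 0 0 0" --pt "3.19 0.49 1.6 0 0 0" --grip 1

```text
time: 13.08
tool_pos: [549.8, 58.8, 275.4]
tool_rot: [-3.141, -0.002, 2.979]
force: [-0.7, 0.5, 0.1]
width: 17.2
gripper_force: 0.0
```

Request:
send_rows --pt "0 0 -0.2 0 0 0" --pt "0 0 -0.5 0 0 0" --pt "0 0 -0.5 0 0 0"

```text
time: 13.45
tool_pos: [546.7, 58.5, 254.9]
tool_rot: [-3.141, -0.004, 2.979]
force: [-0.6, -0.3, 0.1]
width: 0.5
gripper_force: 0.0
```

Request:
send_rows --pt "0 0 -0.15 0 0 0" --pt "0 0 -0.3 0 0 0" --pt "0 0 -0.45 0 0 0" --pt "0 0 -0.6 0 0 0" --pt "0 0 -0.6 0 0 0"

```text
time: 14.08
tool_pos: [548.3, 58.6, 232.8]
tool_rot: [3.142, 0.0, 2.979]
force: [0.5, -0.1, 0.5]
width: 0.4
gripper_force: 0.1
```

Request:
send_rows --pt "0 0 -0.1 0 0 0" --pt "0 0 -0.2 0 0 0" --pt "0 0 -0.3 0 0 0" --pt "0 0 -0.3 0 0 0"

```text
time: 14.58
tool_pos: [548.6, 58.6, 221.3]
tool_rot: [3.142, 0.001, 2.979]
force: [-1.1, -0.5, 2.9]
width: 0.2
gripper_force: 1.8
```

Request:
send_rows --pt "0 0 -0.07 0 0 0" --pt "0 0 -0.14 0 0 0" --pt "0 0 -0.14 0 0 0"

```text
time: 14.95
tool_pos: [549.0, 58.6, 220.1]
tool_rot: [3.141, 0.002, 2.979]
force: [-9.8, 0.6, 19.7]
width: 0.5
gripper_force: 10.5
```

Request:
send_rows --pt "0 0 -0.05 0 0 0" --pt "0 0 -0.08 0 0 0" --pt "0 0 -0.08 0 0 0"

```text
time: 15.32
tool_pos: [549.1, 58.6, 219.7]
tool_rot: [3.141, 0.003, 2.979]
force: [-15.8, -1.2, 28.9]
width: 0.6
gripper_force: 16.2
```

The catch is at its stop: force rose to 29 N at a tip height of about 195 mm. Retreating and reorienting for the lever grip.

Request:
send_rows --pt "0 0 1.0 0 0 0" --pt "-0.1 0 2.2 0 0 -1.5" --pt "-0.3 0 3.3 0 0 -3.2" --pt "-0.5 0.3 4.4 0 0 -4.9" --pt "-0.5 0.6 4.5 0 0 -6.5" --grip -0.4

```text
time: 15.95
tool_pos: [529.6, 82.8, 396.9]
tool_rot: [3.135, 0.005, 2.292]
force: [0.2, 0.4, -0.1]
width: 45.3
gripper_force: 0.0
```

Request:
send_rows --pt "0 0.5 0 0 0 -1.7" --pt "0.1 0.8 0 0 0 -3.4" --pt "0.3 1.1 0 0 0 -5.1" --pt "0.4 1.3 0 0 0 -6.8" --pt "0.4 1.3 0 0 0 -8.5"

```text
time: 16.58
tool_pos: [544.9, 135.0, 391.2]
tool_rot: [-3.141, 0.0, 1.403]
force: [-1.0, 0.9, 0.4]
width: 66.5
gripper_force: 0.0
```

```bash
python3 - <<'E'
from h import *
s=status.observe();print(s["tool_pos"],s["tool_rot"],s["qpos"],s["width"])
im,d=imaging.snapshot("side");P=cloud("side",d)
a=np.radians(-9.3);n=np.array([621.5,6.2]);q=P[...,:2]-n
X=q[...,0]*np.cos(a)+q[...,1]*np.sin(a);Y=-q[...,0]*np.sin(a)+q[...,1]*np.cos(a);Z=P[...,2]-25
m=(d>0)&(abs(Y-40)<14)&(X<-62)&(X>-105)&(Z>120)&(Z<215);print("tab",m.sum(),np.c_[X[m],Y[m],Z[m]].mean(0) if m.any() else 0, np.percentile(Z[m],[2,98]) if m.any() else 0)
for x in landmark_of("side","catch_tab")[:1]: print(x)
for x in outline_of("side","lever_grip")[:1]:
    k=x["region"]&(d>0);print("grip",x["score"],np.median(np.c_[X[k],Y[k],Z[k]],0),np.percentile(Y[k],[3,97]))
im2,_=imaging.snapshot("top")
save("crop5",np.hstack([cv2.resize(im[140:290,140:320],(400,333)),cv2.resize(im2[90:240,200:380],(400,333))]))
E
```

```text
[544.88672378 135.04530853 391.18554754] [-3.14114023e+00  3.18313579e-04  1.40278066e+00] [ 1.47397285e-01 -1.22890088e-01  1.64715619e+00 -1.62445475e-04
  1.61785539e+00  3.15405427e-01] 66.47849520827202
tab 67 [-79.35424144  42.63928329 166.85206228] [159.22979491 173.26512242]
{'xy': [242.7, 210.2], 'score': 0.71}
grip 0.71 [  4.47784991 127.4098238  305.73444734] [ 78.54762322 166.43058601]
```

View pics/crop5.png

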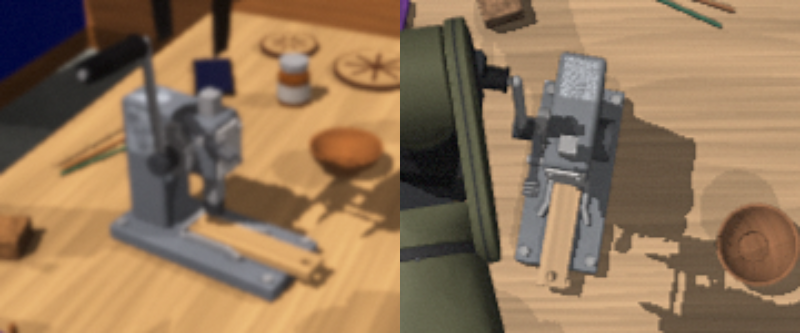

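The tab is now at 167 mm above the bed, fully flipped, and the tag is in place. Tilting the tool 45° and going to the pre-grasp.

Request:
send_rows --pt "0 0 0.3 -0.25 -1.5 0" --pt "0.3 0 0.3 -0.5 -3.0 0" --pt "0.6 0 0.2 -0.75 -4.5 0" --pt "0.9 0 0 -1.0 -6.0 0" --pt "1.2 0 -0.15 -1.21 -7.4 0"

```text
time: 17.4
tool_pos: [592.5, 134.7, 386.8]
tool_rot: [2.351, 0.001, 1.411]
force: [0.5, -0.7, -0.1]
width: 66.8
gripper_force: 0.0
```

Request:
send_rows --pt "0 0 0 0 0 0" --pt "0 0 0 0 0 0"

```text
time: 17.65
tool_pos: [592.7, 134.5, 387.6]
tool_rot: [2.357, -0.0, 1.409]
force: [0.9, -0.3, 0.4]
width: 66.3
gripper_force: 0.0
```

```bash
python3 - <<'E'
from h import *
s=status.observe();print(s["tool_pos"],s["qpos"])
R=Rn.from_euler("xyz",s["tool_rot"]).as_matrix();print(R.round(3))
g=np.array([655,124.3,324.]);print("grip in tool",R.T@(g-s["tool_pos"]))
im,d=imaging.snapshot("wrist");P=wristcloud(d,s)
for x in outline_of("wrist","lever_grip")[:1]:
    k=x["region"]&(d>0)&(P[...,2]>290);Q=P[k];print(x["score"],k.sum(),np.median(Q,0),np.percentile(Q,[3,97],axis=0))
    T=(Q-s["tool_pos"])@R;print("tool frame",np.median(T,0),np.percentile(T,[3,97],axis=0))
E
```

```text
[592.65857291 134.50985877 387.61354612] [ 0.26307566 -0.39974214  2.00467337 -0.40209236  0.83977653  0.58697104]
[[ 0.162  0.698  0.697]
 [ 0.987 -0.115 -0.114]
 [ 0.     0.707 -0.708]]
grip in tool [-2.96174150e-02 -2.62109035e-01  8.96510369e+01]
0.78 4288 [648.0387486  126.05487468 333.06933249] [[636.13338598  80.66189276 315.45240067]
 [664.92110255 165.7729659  337.90889861]]
tool frame [ 7.28493048e-01 -4.63646489e-03  7.93225669e+01] [[-44.87681738 -13.30293745  75.66137128]
 [ 41.5216677   12.89212032  89.2316449 ]]
```

Grip is centred between the fingers. Advance and close.

Request:
send_rows --pt "0.4 -0.066 -0.405 0 0 0" --pt "0.8 -0.13 -0.81 0 0 0" --pt "1.2 -0.2 -1.22 0 0 0" --pt "1.46 -0.24 -1.48 0 0 0" --pt "1.46 -0.24 -1.48 0 0 0"

```text
time: 18.38
tool_pos: [651.2, 124.6, 326.5]
tool_rot: [2.358, 0.0, 1.407]
force: [0.3, -0.7, -0.5]
width: 66.7
gripper_force: 0.0
```

Request:
send_rows --pt "0 0 0 0 0 0" --pt "0 0 0 0 0 0" --pt "0 0 0 0 0 0" --pt "0 0 0 0 0 0" --pt "0 0 0 0 0 0" --grip 0.95

```text
time: 19.0
tool_pos: [651.0, 125.0, 327.9]
tool_rot: [2.355, -0.001, 1.409]
force: [2.8, 0.4, -0.4]
width: 25.3
gripper_force: 30.0
```

```bash
python3 - <<'E'
from h import *
s=status.observe();print(s["tool_pos"],s["force"],s["width"],s["gripper_force"])
# arc way points: shift in units from current grip angle
e=np.array([np.cos(np.radians(-9.3)),np.sin(np.radians(-9.3))])
def g(l): 
    b=np.radians(5)-l; return 160*np.sin(b),160*np.cos(b)
x0,z0=g(0)
for l in np.arange(0,1.5,.1):
    x,z=g(l);dx=(x-x0)/40;print(round(l,2),np.round([dx*e[0],dx*e[1],(z-z0)/40],3))
E
```

```text
[651.01729531 125.01642395 327.86807568] [ 2.81572854  0.40936271 -0.3680565 ] 25.293437187261706 30.00010997056961
0.0 [ 0. -0.  0.]
0.1 [-0.394  0.065  0.015]
0.2 [-0.788  0.129 -0.01 ]
0.3 [-1.177  0.193 -0.075]
0.4 [-1.559  0.255 -0.179]
0.5 [-1.927  0.316 -0.321]
0.6 [-2.28   0.373 -0.499]
0.7 [-2.614  0.428 -0.712]
0.8 [-2.925  0.479 -0.958]
0.9 [-3.211  0.526 -1.235]
1.0 [-3.467  0.568 -1.538]
1.1 [-3.693  0.605 -1.867]
1.2 [-3.885  0.636 -2.216]
1.3 [-4.041  0.662 -2.583]
1.4 [-4.161  0.681 -2.964]
```

Request:
send_rows --pt "-0.394 0.065 0.015 0 0 0" --pt "-0.788 0.129 -0.01 0 0 0" --pt "-1.177 0.193 -0.075 0 0 0" --pt "-1.559 0.255 -0.18 0 0 0" --pt "-1.559 0.255 -0.18 0 0 0"

```text
time: 19.62
tool_pos: [587.4, 135.5, 320.1]
tool_rot: [2.356, -0.0, 1.409]
force: [3.0, -0.7, -0.3]
width: 25.6
gripper_force: 30.0
```

Request:
send_rows --pt "-0.368 0.061 -0.142 0 0 0" --pt "-0.721 0.118 -0.32 0 0 0" --pt "-1.055 0.173 -0.533 0 0 0" --pt "-1.366 0.224 -0.779 0 0 0" --pt "-1.652 0.271 -1.056 0 0 0"

```text
time: 20.25
tool_pos: [522.7, 145.9, 278.5]
tool_rot: [2.354, -0.0, 1.408]
force: [10.8, -2.0, -1.2]
width: 25.1
gripper_force: 30.0
```

Request:
send_rows --pt "-0.256 0.042 -0.303 0 0 0" --pt "-0.482 0.079 -0.632 0 0 0" --pt "-0.674 0.11 -0.981 0 0 0" --pt "-0.757 0.124 -1.163 0 0 0" --pt "-0.757 0.124 -1.163 0 0 0"

```text
time: 20.88
tool_pos: [493.0, 150.9, 232.9]
tool_rot: [2.353, -0.0, 1.409]
force: [8.1, -2.6, 2.9]
width: 25.3
gripper_force: 30.0
```

Request:
send_rows --pt "-0.03 0.005 -0.1 0 0 0" --pt "-0.06 0.01 -0.2 0 0 0" --pt "-0.1 0.016 -0.3 0 0 0" --pt "-0.1 0.016 -0.3 0 0 0" --pt "-0.1 0.016 -0.3 0 0 0"

```text
time: 21.5
tool_pos: [490.0, 151.7, 224.2]
tool_rot: [2.35, -0.001, 1.408]
force: [-4.1, -2.9, 11.8]
width: 25.4
gripper_force: 30.0
```

Request:
send_rows --pt "0 0 -0.06 0 0 0" --pt "0 0 -0.12 0 0 0" --pt "0 0 -0.12 0 0 0" --pt "0 0 -0.12 0 0 0"

```text
time: 22.0
tool_pos: [490.2, 152.1, 222.6]
tool_rot: [2.347, -0.003, 1.407]
force: [-26.0, -2.4, 27.2]
width: 25.5
gripper_force: 30.0
```

Request:
send_rows --pt "-0.05 0.008 0 0 0 0" --pt "-0.1 0.016 0 0 0 0" --pt "-0.1 0.016 0 0 0 0" --pt "-0.1 0.016 0 0 0 0"

```text
time: 22.5
tool_pos: [489.0, 151.6, 223.3]
tool_rot: [2.341, -0.0, 1.409]
force: [18.8, -10.9, 9.3]
width: 25.4
gripper_force: 30.0
```

Request:
send_rows --pt "0.04 -0.006 -0.03 0 0 0" --pt "0.04 -0.006 -0.03 0 0 0" --pt "0.04 -0.006 -0.03 0 0 0" --pt "0.04 -0.006 -0.03 0 0 0"

```text
time: 23.0
tool_pos: [489.5, 152.0, 222.6]
tool_rot: [2.343, -0.002, 1.408]
force: [-4.4, -7.3, 19.9]
width: 25.4
gripper_force: 30.0
```

```bash
python3 - <<'E'
from h import *
s=status.observe();print(s["time"],s["tool_pos"],s["force"],s["width"],s["gripper_force"])
R=Rn.from_euler("xyz",s["tool_rot"]).as_matrix()
im,d=imaging.snapshot("side");im2,d2=imaging.snapshot("top")
a=np.radians(-9.3);n=np.array([621.5,6.2])
for nm,p,dd in(("side",cloud("side",d),d),("top",cloud("top",d2),d2)):
    q=p[...,:2]-n;X=q[...,0]*np.cos(a)+q[...,1]*np.sin(a);Y=-q[...,0]*np.sin(a)+q[...,1]*np.cos(a);Z=p[...,2]-25
    m=(dd>0)&(abs(Z-12)<4)&(abs(Y)<23)&(X>-230)&(X<-100)
    if m.sum()>5: print(nm,"tag near",m.sum(),np.percentile(X[m],[0.5,2]),np.percentile(Y[m],[1,99]))
    m=(dd>0)&(abs(X+30)<12)&(abs(Y)<12)&(Z>150)
    if m.sum()>3: print(nm,"ram top",m.sum(),np.percentile(Z[m],[50,90,98]))
save("crop6",np.hstack([cv2.resize(im[140:290,140:320],(400,333)),cv2.resize(im2[90:240,200:380],(400,333))]))
print(status.observe()["force"])
E
```

```text
23.0 [489.54406654 151.96138565 222.62171909] [-4.41237818 -7.30476792 19.90219567] 25.408708393056816 30.004650056362152
side tag near 281 [-190.73998493 -189.61466281] [-18.4733513   22.56589746]
side ram top 13 [190.70845849 192.6341468  192.95683594]
top tag near 277 [-188.57863774 -187.71402151] [-19.13883086  20.23739899]
top ram top 73 [190.58047559 193.64291455 195.2311326 ]
[-4.15540179 -7.32792527 20.94754773]
```

View pics/crop6.png

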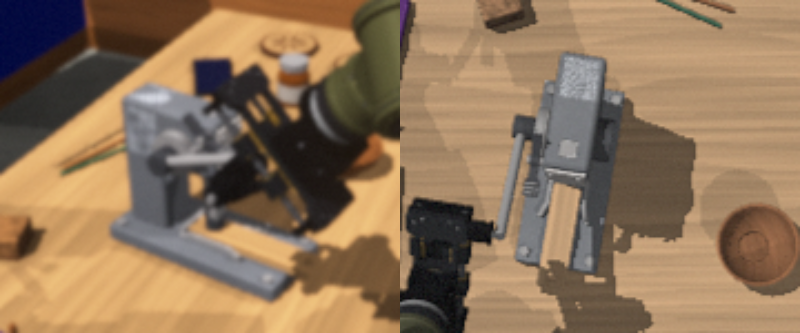

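The lever is down and held in the gripper. The ram has dropped 25 mm, which puts the die on the tag, with about 17 N at the grip. Handing in.

```bash
python3 -c "
from rig import r
print(r.close_job())"
```

```text
the job is handed in; nothing more can be done
None
```

The job is handed in: the top tag is home in the press, the catch is fully flipped, and the lever is held down by its grip at about 17 N with the die on the tag. It took 23 s of the 72 s, and the other two tags stay on the post.

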